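# Sort the lunch things and fit the snack pot in the lunchbox

### The arm

A 6-joint arm with a two-finger parallel gripper is mounted at the origin on the work surface. World frame = base frame: x ahead of the robot, y to its left, z up, the work surface at z = 0. Lengths are in mm, angles in rad, forces in N, time in s.
With the tool pointing down it reaches from about 350 to 850 mm from the base axis. Payload 8.1 kg.
Tool frame: the origin (TCP) lies between the finger pads; the fingertips stand bot.tcp_to_tips ahead of it and the grasp point (between the pads) lies 8 mm behind it (bot.tcp_to_tips is the distance from the TCP to the fingertips, in mm); z points along the fingers, y is the direction in which the jaws open and shut (so a half turn about z gives the same grasp; the last joint's range is limited). The gripper opens to 85 mm and grips with 20 to 120 N. Pads are 22 mm wide; open, the fingers measure 114 mm over their backs; the gripper's body (76 mm by 85 mm) begins 54 mm behind the grasp point. The pads swing forward as they close: fully open they stand 13 mm farther back than shut.
Start: joints at [-1.384, 0.13, 1.488, -0, 1.523, -0.085], TCP at [161.1, -577.973, 242.292] pointing down, gripper open.
Joint ranges: [-2.96, 2.96], [-0.89, 2.26], [0.02, 2.5], [-1.34, 4.48], [0, 2.73], [-2.66, 2.66]. Speed limits (rad/s): [2.39, 2.39, 2.79, 3.14, 3.14, 3.14].

### API

Orientations are given as a unit quaternion [w, x, y, z].
In Python, from rig import read_state, eyes, bot gives the robot as it stands. The module is installed in compiled form; this text tells all that it offers.
- The arm moves only by the shell command python3 -m inch 'ROWS' [FORCE]. ROWS is text: rows parted by semicolons, each of 5 numbers parted by spaces: the shift along the tool's x, y, z in units of 30 mm (1.0 is 30 mm), then the turn about the tool's z in units of 6 degrees (1.0 is 6 degrees), then the opening, from 0 (shut) to 1 (fully open). A call has 1 to 20 rows; each row shifts and turns the commanded pose from where the row before left it, along the tool's axes as they then stand; what a row does not reach is not made up. A row lasts 1/12 s, in which the tool goes at most 41.7 mm and 7.16 degrees, less where a joint would pass 70% of its speed; a pose out of reach is approached as far as the arm can. A call is refused whole if a number of a shift passes 1 or a number of a turn 1, either way. A call with a gripper value outside its range is refused whole. The fingers move at their own pace and stop on an object; FORCE is the grip in N (left out, the last holds). Time passes only in rows, so rows that do not move let the fingers close. It gives the time, the measured TCP pose, the force and the opening at its end, in the units of the state.
- read_state(): the state, without advancing time (a new reading comes with each control period).
- eyes.snapshot(name): name is "side" or "top" or "wrist"; returns a dict with "color" (420x560x3 uint8, blue, green, red), "camera_matrix" (3x3 intrinsics, pixels), "world_to_cam" (4x4, takes a point from world to camera coordinates). Camera axes: x right, y down, z forward; pixel columns grow to the right and rows downward; lengths in mm; the calibration is good to about 2 mm. A picture is of the moment at which its call begins. There is no depth.
- bot.job_done(): hands the job in, once; it reports no verdict.
Trained networks look in a picture, given as the dict that the camera call returned (one of the last four; its "shot" number tells which), for a name from the list of things; names that differ only in an ending like _2 or _b are one class to them, and where a whole thing is asked for, a point or a joint stands for the part that bears it (a point fixed in the world has none). Each returns a list of dicts, best first, with "confidence" (0 to 1); they miss things now and then, are a little off and sometimes report something else, mostly with a low value. They report only what shows in the picture. A call takes as long as a camera call.
- eyes.boxes_of(picture, name): "bbox" ([left, top, right, bottom] in pixels, round what is visible of it).
- eyes.cut_out(picture, name): "mask" (420x560 bool, what is visible of it) and "bbox" ([left, top, right, bottom] in pixels, round what is visible of it).
The state is a dict: "time": time; "joints": joint angles; "qd": joint speeds; "effort": joint torques, N m; "eef_pos": TCP position; "tcp_rot": TCP orientation; "ft_force": force on the tool from outside, world axes, zero at the start; "torque": the same for the moment, N m; "gripper_width": finger opening in mm.
Only numpy, scipy, OpenCV 4.12 (cv2) and the standard library are available. Lean on these libraries where they do the work, as an engineer would, in place of code of your own. Each camera call takes 0.05 s, during which the arm holds its last target.

### The job

Sort the lunch things on the kitchen table. First slide the white divider along the slot in the lunchbox floor to the slot's wide open end, lift it out there and stand it upright on its foot in the square tray; only after that set the round steel snack pot upright on the lunchbox floor. Also lay the clipped spoon-and-fork set flat inside the long tray and stand the glass bottle with its whole base on the cork coaster (these two at any time), let go of everything, and do not tip over the drinking tumbler.

Things in the scene. Friction and masses are not known exactly. Their poses are not given: they have to be found in the camera images.
- divider_c (a point): Centre (32 mm above underside) of the loose white divider: panel 50 mm long (x) x 8 thick (y), 64 high in all (z up), on a T-foot 30 (x) x 22 (y) x 5 mm. Starts in the lunchbox floor slot, foot under the lips, underside 4 mm above the table, x along the lunchbox x, top 22 mm above the rim. 40 g. Grip across its thickness, upper half. Slides freely; lifts out only at the slot's wide end.
- lunchbox: Purple open box, fixed, 200 (x) x 140 (y) x 46 mm, walls 6; origin: centre of underside. Floor top at 16 mm, level, with a T-slot along x at y = 0: throat 13 mm wide between 4 mm lips, channel 28 wide, 8 high, bottom at z = 4 mm. Lips end at x = +32; from there to the wall (x = +94) it is open 28 wide: divider lifts out with centre at x = +47 to +69 (best +58). It starts at x = -50 to -10.
- pot_c (a point): Centre, half-way up (22 mm above its underside), of the loose round steel snack pot with fixed lid, 58 mm diameter (lid 60 mm), 44 mm high, 150 g, own z up. Its place is in the lunchbox.
- cutlery_c (a point): Centre (10 mm above underside) of the loose cutlery set: grey clip holder 70 (x) x 36 (y) x 20 mm high, z up, with steel spoon and fork clipped side by side along x: handles out to x = -75 mm, heads (43 mm wide together, 9 to 13 mm above the underside) out to x = +77. 90 g, balanced near the centre. Grip the holder across its width. Its place: the long tray, lengthwise.
- bottle_c (a point): Centre, half-way up (40 mm above its underside), of the loose small green glass bottle with a steel screw cap, upright, body 42 mm diameter up to 50 mm high, then narrowing to a neck and a 30 mm diameter cap from 66 to 80 mm. 140 g, own z up. Grip the body below 50 mm. Its place is the cork coaster.
- long_tray: White long open tray, fixed, 200 (own x) x 106 (own y) mm, 18 mm high, walls and floor 5 mm thick, inside 190 x 96 mm; origin at the centre of its underside, z up.
- square_tray: White square open tray, fixed, 110 x 110 mm, 12 mm high, walls and floor 5 mm thick, inside 100 x 100 mm; origin at the centre of its underside, z up.
- coaster: Round cork coaster, fixed, 76 mm diameter, 8 mm thick; origin at the centre of its underside, z up.
- tumbler_c (a point): Centre, half-way up (42.5 mm above its underside), of a loose clear drinking tumbler, 60 mm diameter, 85 mm high, upright between the things, z up. Not to be handled.

How it is judged (in metres and radians):
On the way, in this order (a step that is already met when the one before it is completed fails the run):
1. the divider, slid out of the slot, stands released in the square tray (x of divider_c in the frame of square_tray between -0.035 and 0.035 m and y of divider_c in the frame of square_tray between -0.035 and 0.035 m and z of divider_c in the frame of square_tray between 0.033 and 0.04 m and angle between divider_c's own z axis and vertical below 0.15 rad and contact force between divider and the fingers below 0.1 N), for 0.2 s.
2. then the snack pot stands in the lunchbox (x of pot_c in the frame of lunchbox between -0.07 and 0.07 m and y of pot_c in the frame of lunchbox between -0.04 and 0.04 m and z of pot_c in the frame of lunchbox between 0.034 and 0.042 m and angle between pot_c's own z axis and vertical below 0.12 rad), for 0.2 s.
At the end, for the whole second after the job is handed in: All released and at rest: divider on its foot in the square tray (centre within 35 mm in x and y, tilt < 0.15 rad), pot upright in the lunchbox (70 mm along, 40 across, < 0.12), cutlery flat in the long tray (35 along, 38 across, < 0.1), bottle on the coaster (18 mm, < 0.12) (all of step 2 and x of divider_c in the frame of square_tray between -0.035 and 0.035 m and y of divider_c in the frame of square_tray between -0.035 and 0.035 m and z of divider_c in the frame of square_tray between 0.033 and 0.04 m and angle between divider_c's own z axis and vertical below 0.15 rad and x of cutlery_c in the frame of long_tray between -0.035 and 0.035 m and y of cutlery_c in the frame of long_tray between -0.038 and 0.038 m and z of cutlery_c in the frame of long_tray between 0.012 and 0.0185 m and angle between cutlery_c's own z axis and vertical below 0.1 rad and horizontal distance between bottle_c and coaster below 0.018 m and z of bottle_c in the frame of coaster between 0.0445 and 0.0515 m and angle between bottle_c's own z axis and vertical below 0.12 rad and linear speed of each of divider, pot, cutlery, bottle below 0.02 m/s); the robot touches nothing.
It fails at once if the tumbler is tipped over (angle between tumbler_c's own z axis and vertical above 0.5 rad).
It also fails if it takes over 125 s, if anything falls off the work surface, if the arm or the gripper's body presses on something with over 40 N, if the wrist force passes 120 N, or if a joint passes its speed limit or range.

## Working session

There is one attempt and no reset: what is moved stays moved. The work goes in short steps, Python scripts to look and compute and a shell command to move; the robot and the scene stay as the last step left them, time stands still between calls to the robot, and variables do not carry over. Pictures are saved under pics/ and viewed, and the job is handed in when it is done.

```bash
ls; mkdir -p pics
cat > h.py <<'E'
import numpy as np, cv2
from rig import read_state, eyes, bot
def snap(n,f=None):
    p=eyes.snapshot(n)
    if f: cv2.imwrite('pics/'+f,p['color'])
    return p
def ray(p,u,v):
    K=np.array(p['camera_matrix']);T=np.array(p['world_to_cam'])
    d=np.linalg.inv(K)@np.array([u,v,1.0]);R=T[:3,:3]
    return -R.T@T[:3,3], R.T@d
def atz(p,u,v,z):
    o,d=ray(p,u,v); return o+d*(z-o[2])/d[2]
def proj(p,X):
    K=np.array(p['camera_matrix']);T=np.array(p['world_to_cam'])
    c=(T[:3,:3]@np.atleast_2d(X).T).T+T[:3,3]; q=(K@c.T).T
    return q[:,:2]/q[:,2:]
E
python3 - <<'E'
from h import *
print(read_state(), bot.tcp_to_tips)
for n in['top','side','wrist']:
    p=snap(n,n+'0.png'); print(n,ray(p,280,210))
    for t in['divider_c','lunchbox','pot_c','cutlery_c','bottle_c','long_tray','square_tray','coaster','tumbler_c']:
        print(t,[(b['bbox'],round(b['confidence'],2)) for b in eyes.boxes_of(p,t)][:3])
E
```

```text
pics
{'time': 0.0, 'joints': array([-1.38439223e+00,  1.31196331e-01,  1.48931067e+00,  1.76311470e-05,
        1.52299992e+00, -8.54063728e-02]), 'qd': array([ 0.00071463, -0.00164749,  0.00069829,  0.00068676, -0.00141542,
        0.00156079]), 'effort': array([-4.31009112e-04, -5.69402754e+01, -5.00552237e+01, -2.29816505e-04,
        1.45662905e-02, -5.77444865e-06]), 'eef_pos': array([ 161.00801569, -577.42768173,  241.20617439]), 'tcp_rot': array([-9.56361628e-04,  9.90778694e-01,  1.35486765e-01, -3.95199299e-05]), 'ft_force': array([-1.26199575, -0.58967936,  0.11066436]), 'torque': array([-0.01684585,  0.01385187, -0.01459792]), 'gripper_width': 85.33488614826382} 11.0
top (array([ 466.36952118,    9.52996568, 1259.68775016]), array([ 0.06322893, -0.01997305, -0.99796417]))
divider_c [([407.6, 241.1, 419.0, 261.7], 0.76)]
lunchbox [([379.1, 192.4, 442.2, 276.4], 0.79)]
pot_c [([317.7, 223.9, 342.7, 253.0], 0.68)]
cutlery_c [([209.2, 212.3, 222.7, 273.1], 0.85)]
bottle_c [([265.3, 233.1, 282.9, 252.0], 0.63)]
long_tray [([106.0, 194.7, 159.3, 275.6], 0.68)]
square_tray [([191
[... 342 characters left out ...]
5.9, 369.2], 0.7)]
lunchbox [([229.8, 291.7, 392.2, 417.7], 0.83)]
pot_c [([252.2, 243.4, 282.8, 278.4], 0.86)]
cutlery_c [([210.5, 184.6, 266.8, 194.7], 0.75)]
bottle_c [([242.9, 190.4, 261.0, 235.1], 0.62), ([296.0, 184.1, 330.4, 223.3], 0.61), ([228.9, 294.6, 393.9, 417.6], 0.21)]
long_tray [([201.7, 141.9, 268.8, 164.7], 0.88)]
square_tray [([299.8, 183.9, 331.3, 224.0], 0.47)]
coaster [([331.0, 249.9, 370.0, 276.3], 0.57)]
tumbler_c [([301.5, 187.5, 329.8, 224.5], 0.78)]
wrist (array([ 230.8718198 , -559.76187299,  374.0025155 ]), array([-0.26394454, -0.07490309, -0.96163308]))
divider_c []
lunchbox []
pot_c []
cutlery_c []
bottle_c []
long_tray []
square_tray []
coaster []
tumbler_c []
```

Run:
```python
import cv2
a=cv2.imread('pics/top0.png')[130:300,80:460]
cv2.imwrite('pics/top0c.png',cv2.resize(a,(800,358),interpolation=cv2.INTER_CUBIC))
```

```text
(no output)
```

View pics/top0c.png

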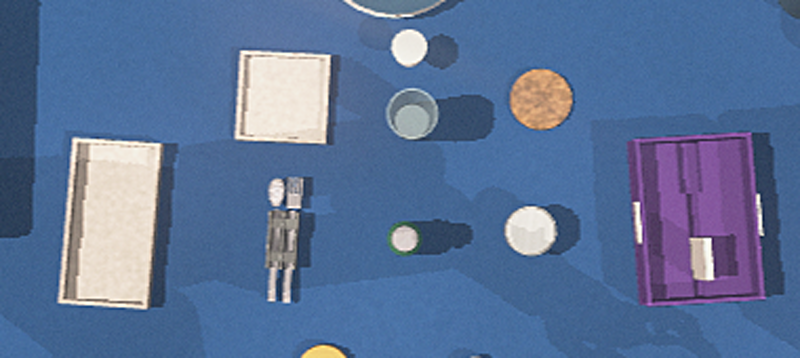

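View pics/side0.png

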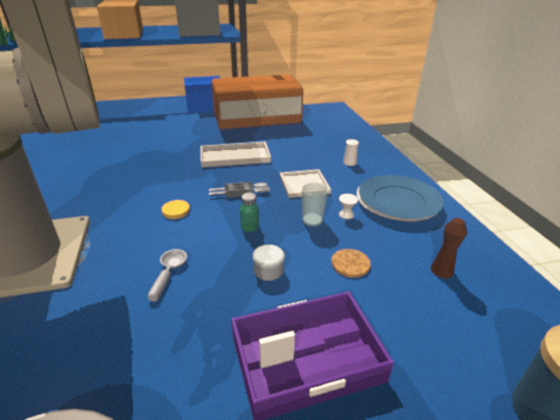

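View pics/wrist0.png

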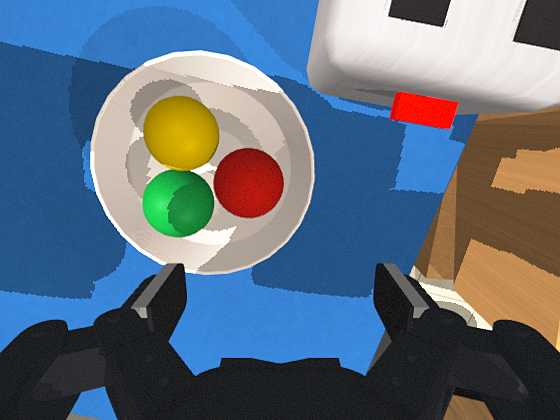

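The top view has +x up and +y left. The purple lunchbox is at crop (700,220) with its slot opening at the top (far end), and the divider sits at (703,258). The trays, cutlery, bottle, pot, coaster and tumbler are all clearly visible. Next I'll fit silhouettes in both views.

```bash
cat > fit.py <<'E'
from h import *
from scipy.optimize import minimize
def box(x0,x1,y0,y1,z0,z1): return np.array([[x,y,z] for x in(x0,x1) for y in(y0,y1) for z in(z0,z1)],float)
def cyl(r,z0,z1):
    t=np.linspace(0,2*np.pi,24,endpoint=False); return np.array([[r*np.cos(a),r*np.sin(a),z] for a in t for z in(z0,z1)])
M={'lunchbox':[box(-100,100,-70,70,0,46)],'long_tray':[box(-100,100,-53,53,0,18)],'square_tray':[box(-55,55,-55,55,0,12)],
'coaster':[cyl(38,0,8)],'pot_c':[cyl(29,0,36),cyl(30,36,44)],'bottle_c':[cyl(21,0,50),np.vstack([cyl(21,49,50),cyl(15,65,80)])],'tumbler_c':[cyl(30,0,85)],
'cutlery_c':[box(-35,35,-18,18,0,20),box(-75,-35,-15,15,9,13),box(35,77,-21.5,21.5,9,13)]}
S=4
def render(p,parts,x,y,th,z=0):
    im=np.zeros((420*S//2,560*S//2),np.uint8)  # half-scale factor
    R=np.array([[np.cos(th),-np.sin(th),0],[np.sin(th),np.cos(th),0],[0,0,1]])
    for P in parts:
        q=proj(p,P@R.T+[x,y,z]); h=cv2.convexHull(np.round((q+.5)*S/2*16).astype(np.int32))
        cv2.fillConvexPoly(im,h,255,shift=4)
    return im
def fit(ps,name,g,th=None,z=0):
    obs=[]
    for p,m in ps:
        obs.append((p,cv2.GaussianBlur(cv2.resize(m.astype(np.uint8)*255,None,fx=S/2,fy=S/2,interpolation=cv2.INTER_LINEAR),(0,0),3).astype(float)))
    def f(v):
        e=0
        for p,o in obs:
            r=cv2.GaussianBlur(render(p,M[name],v[0],v[1],v[2]/100 if th is not None else 0,z),(0,0),3).astype(float)
            e+=((r-o)**2).sum()/ (o**2).sum()
        return e/len(obs)
    v0=[g[0],g[1],(th or 0)*100] if th is not None else [g[0],g[1]]
    n=len(v0); sim=np.array([v0]+[[v0[j]+(12 if j==i else 0) for j in range(n)] for i in range(n)])
    r=minimize(f,v0,method='Nelder-Mead',options=dict(initial_simplex=sim,xatol=.05,fatol=1e-5))
    return r.x,r.fun
E
python3 - <<'E'
from fit import *
P={n:snap(n) for n in['top','side']}
for n in M:
    ms=[]
    for c,p in P.items():
        b=eyes.cut_out(p,n)
        if n=='tumbler_c' and c=='top': b=[k for k in b if k['bbox'][3]<210]
        if b: ms.append((p,b[0]['mask'],c))
    for sel in (['top'],['side'],['top','side']):
        mm=[(p,m) for p,m,c in ms if c in sel]
        if not mm: continue
        m0=mm[0][1]; vv,uu=np.nonzero(m0); g=atz(mm[0][0],uu.mean(),vv.mean(),15)
        x,e=fit(mm,n,g,0.0 if n in('lunchbox','long_tray','square_tray','cutlery_c') else None)
        print(n,sel,np.round(x,1),round(e,4))
for c,p in P.items():
    print(c,[np.round(k['bbox']) for k in eyes.cut_out(p,'divider_c')])
p=P['top'];b=eyes.cut_out(p,'divider_c')[0]['mask'];vv,uu=np.nonzero(b)
cv2.imwrite('pics/lb.png',cv2.resize(p['color'][180:290,370:450],None,fx=5,fy=5,interpolation=cv2.INTER_CUBIC))
E
```

```text
lunchbox ['top'] [ 488.3 -345.4    6.7] 0.0366
lunchbox ['side'] [ 487.  -345.8    6.3] 0.0719
lunchbox ['top', 'side'] [ 487.6 -345.5    6.8] 0.0548
long_tray ['top'] [477.8 361.2  -6.3] 0.0019
long_tray ['side'] [475.7 366.8  -6.7] 0.0028
long_tray ['top', 'side'] [476.4 362.6  -6.9] 0.0075
square_tray ['top'] [633.4 155.8  -4. ] 0.0035
square_tray ['side'] [632.1 168.2   1.1] 0.3718
square_tray ['top', 'side'] [633.  159.2  -1.8] 0.2119
coaster ['top'] [ 635.2 -161.8] 0.0017
coaster ['side'] [ 633.2 -160.7] 0.0031
coaster ['top', 'side'] [ 633.8 -161.3] 0.004
pot_c ['top'] [ 472.2 -146.4] 0.0021
pot_c ['side'] [ 470.8 -144.6] 0.0221
pot_c ['top', 'side'] [ 470.7 -145.4] 0.0171
bottle_c ['top'] [462.5   4. ] 0.0613
bottle_c ['side'] [461.9  10.3] 0.0322
bottle_c ['top', 'side'] [461.2   5.1] 0.0561
tumbler_c ['top'] [608.7  -2.8] 0.043
tumbler_c ['side'] [607.    5.6] 0.1006
tumbler_c ['top', 'side'] [606.5  -1.6] 0.0952
cutlery_c ['top'] [455.7 152.4  -2.4] 0.2683
cutlery_c ['side'] [456.1 156.6  -3.3] 0.225
cutlery_c ['top', 'side'] [455.8 153.6  -2.4] 0.2565
top [array([407., 241., 420., 263.])]
side [array([257., 331., 295., 370.])]
```

```bash
python3 -m inch '0 0 0 0 1'; python3 -m inch '1 0 0 0 1'; python3 -c "
from h import *;print(read_state()['eef_pos'])"
```

```text
time: 2.63
eef_pos: [161.1, -578.0, 242.3]
tcp_rot: [-0.0, 0.991, 0.135, -0.0]
ft_force: [0.0, 0.3, 0.4]
gripper_width: 85.4
time: 2.72
eef_pos: [186.4, -571.2, 242.3]
tcp_rot: [0.0, 0.991, 0.133, -0.001]
ft_force: [0.2, -0.6, 0.8]
gripper_width: 85.3
[ 186.37053016 -571.19816015  242.27019343]
```

View pics/lb.png

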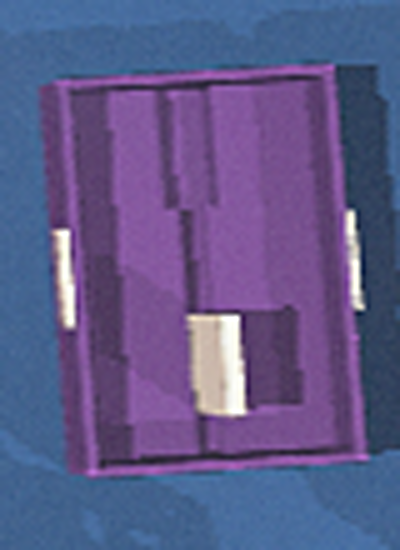

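```bash
cat >> h.py <<'E'
from scipy.spatial.transform import Rotation
def yawR():
    s=read_state(); q=s['tcp_rot']; R=Rotation.from_quat([q[1],q[2],q[3],q[0]]).as_matrix()
    return np.arctan2(R[1,0],R[0,0]),s
def plan(x,y,z,yaw):
    "rows units: turn first (at start), then shift in tool frame at target yaw; also shift in current frame"
    w,s=yawR(); d=np.array([x,y,z])-s['eef_pos']
    dy=(yaw-w+np.pi/2)%np.pi-np.pi/2
    f=lambda a:np.round([(np.cos(a)*d[0]+np.sin(a)*d[1])/30,(np.sin(a)*d[0]-np.cos(a)*d[1])/30,-d[2]/30],2)
    print('t',round(s['time'],1),'pos',np.round(s['eef_pos'],1),'yaw',round(w,3),'w',round(s['gripper_width'],1),'F',np.round(s['ft_force'],1))
    print('turn units',round(-np.degrees(dy)/6,2),'shift now-frame',f(w),'after-turn-frame',f(w+dy))
E
python3 - <<'E'
from fit import *
P={n:snap(n) for n in['top','side']}
B=box(-25,25,-4,4,5,64)
# vertices 
M['div']=[B]
for k in (['top'],['side'],['top','side']):
    mm=[(P[c],eyes.cut_out(P[c],'divider_c')[0]['mask']) for c in k]
    M2=np.array(B);M['div']=[B[[i for i in range(8)]]]
    x,e=fit(mm,'div',[455,-350],0.07,4); x[2]=x[2]
    print(k,np.round(x,1),e)
    c,s=np.cos(.068),np.sin(.068);d=x[:2]-[488,-345.5];print('in lb',c*d[0]+s*d[1],-s*d[0]+c*d[1])
E
```

```text
['top'] [ 441.6 -347.9    6.5] 0.007689140309166997
in lb -46.46187020833136 0.7331564399919772
['side'] [444.3 119.9 143.2] 0.9053824286712401
in lb -11.975166671538624 467.3426985554305
['top', 'side'] [ 441.4 -346.5   27.7] 1.6857725732360687
in lb -46.50968334030142 2.18428537881056
```

The lunchbox crop shows the slot widening at the top (far end) and the divider at crop (215,365). That puts the divider at lunchbox x ≈ -46.5, y ≈ 0, within its stated start range.

```bash
python3 -c "
from h import *
plan(441.8,-348.5,150,0.067)"
```

```text
t 3.0 pos [ 189.7 -570.   242.3] yaw 0.272 w 85.5 F [-0.1  0.8 -0.9]
turn units 1.96 shift now-frame [10.08 -4.86  3.08] after-turn-frame [ 8.88 -6.8   3.08]
```

```bash
python3 -m inch '0 0 0 0.98 0.8;0 0 0 0.98 0.5;0.74 -0.57 0.26 0 0.4;0.74 -0.57 0.26 0 0.4;0.74 -0.57 0.26 0 0.4;0.74 -0.57 0.26 0 0.4;0.74 -0.57 0.26 0 0.4;0.74 -0.57 0.26 0 0.4;0.74 -0.57 0.26 0 0.4;0.74 -0.57 0.26 0 0.4;0.74 -0.57 0.26 0 0.4;0.74 -0.57 0.26 0 0.4;0.74 -0.57 0.26 0 0.4;0.74 -0.57 0.26 0 0.4;0 0 0 0 0.4'
python3 - <<'E'
from h import *
plan(441.8,-348.5,150,0.067)
p=snap('wrist','w1.png')
for n in ['divider_c','lunchbox']:
  print([(b['bbox'],b['confidence']) for b in eyes.boxes_of(p,n)])
c,s=np.cos(.067),np.sin(.067)
im=p['color'].copy()
def L(x,y,z): return [488+c*x-s*y,-345.5+s*x+c*y,z]
for a in [(-100,-70,46),(100,-70,46),(100,70,46),(-100,70,46),(32,14,16),(94,14,16),(32,-14,16),(94,-14,16)]:
    q=proj(p,L(*a))[0]; cv2.circle(im,tuple(int(k) for k in q),4,(0,255,0),1)
for a in [(-71.5,-4,68),(-21.5,-4,68),(-21.5,4,68),(-71.5,4,68)]:
    q=proj(p,L(*a))[0]; cv2.circle(im,tuple(int(k) for k in q),4,(0,0,255),1)
cv2.imwrite('pics/w1.png',im)
E
```

```text
time: 4.27
eef_pos: [444.0, -344.1, 146.9]
tcp_rot: [-0.001, 0.999, 0.034, -0.0]
ft_force: [-0.3, 1.3, -1.0]
gripper_width: 34.0
t 4.3 pos [ 444.  -344.1  146.9] yaw 0.069 w 34.0 F [-0.3  1.3 -1. ]
turn units 0.02 shift now-frame [-0.08  0.14 -0.1 ] after-turn-frame [-0.08  0.14 -0.1 ]
[([278.9, 181.8, 293.5, 261.1], 0.95)]
[([180.8, 1.2, 395.4, 280.9], 0.85)]
```

View pics/w1.png

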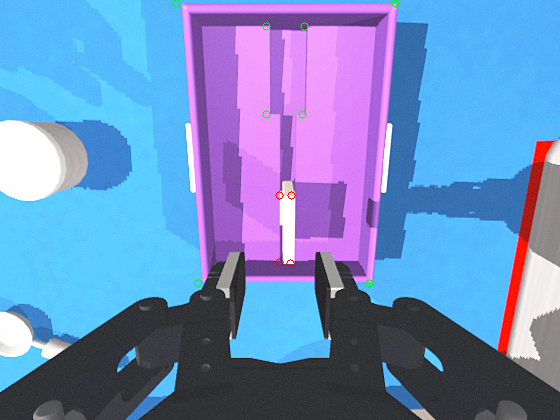

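The predicted outlines match the wrist view to about 2 px. The divider is at (288,220), roughly 1 mm to the right of my estimate.

```bash
python3 -m inch '-0.08 0.16 0.6 0 0.3;0 0 0.7 0 0.3;0 0 0.7 0 0.3;0 0 0.7 0 0.3;0 0 0.53 0 0.3;0 0 0 0 0.3;0 0 0 0 0;0 0 0 0 0;0 0 0 0 0;0 0 0 0 0;0 0 0 0 0;0 0 0 0 0' 30; python3 -c "
from h import *
plan(441.8,-348.5,50,0.067); snap('wrist','w2.png')"
```

```text
time: 5.42
eef_pos: [440.6, -352.8, 52.7]
tcp_rot: [0.001, 0.999, 0.033, 0.001]
ft_force: [-1.2, 2.8, 0.4]
gripper_width: 7.8
t 5.4 pos [ 440.6 -352.8   52.7] yaw 0.067 w 7.8 F [-1.2  2.8  0.4]
turn units -0.0 shift now-frame [ 0.05 -0.14  0.09] after-turn-frame [ 0.05 -0.14  0.09]
```

View pics/w2.png

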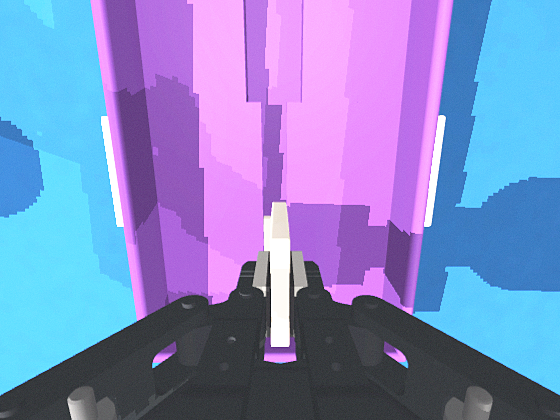

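The divider is gripped at 7.8 mm. The channel centre sits at u≈274 against the tool's u≈280, so I'm about 2.5 mm too far in -y. I'll correct that and slide.

```bash
python3 -m inch '0 -0.08 0 0 0;0.25 0 0 0 0;0.35 0 0 0 0;0.35 0 0 0 0;0.35 0 0 0 0;0.35 0 0 0 0' ; python3 -m inch '0.35 0 0 0 0;0.35 0 0 0 0;0.35 0 0 0 0;0.35 0 0 0 0;0.3 0 0 0 0;0.13 0 0 0 0;0 0 0 0 0;0 0 0 0 0'; python3 -c "
from h import *
p=snap('wrist','w3.png')
plan(488+58,-345.5+58*.067,50,0.067)"
```

```text
time: 5.97
eef_pos: [490.9, -346.6, 51.8]
tcp_rot: [0.0, 0.999, 0.033, 0.0]
ft_force: [1.0, -0.1, -0.7]
gripper_width: 7.3
time: 6.63
eef_pos: [544.5, -343.1, 51.9]
tcp_rot: [0.0, 0.999, 0.033, 0.0]
ft_force: [0.8, 1.6, 2.6]
gripper_width: 7.0
t 6.7 pos [ 544.2 -343.1   51.9] yaw 0.067 w 7.4 F [ 0.9 -0.1  0.9]
turn units -0.0 shift now-frame [ 0.06 -0.05  0.06] after-turn-frame [ 0.06 -0.05  0.06]
```

View pics/w3.png

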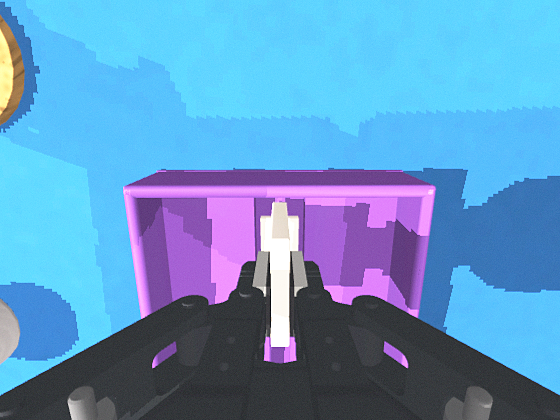

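```bash
python3 -m inch '0 0 -0.3 0 0;0 0 -0.4 0 0;0 0 -0.5 0 0;0 0 -0.8 0 0;0 0 -0.8 0 0;0 0 -0.8 0 0;0 0 -0.8 0 0;0 0 0 0 0'; python3 -c "
from h import *
plan(633,157,180,0.0);snap('side','s1.png')"
```

```text
time: 7.35
eef_pos: [546.4, -345.2, 192.2]
tcp_rot: [0.003, 0.999, 0.033, 0.004]
ft_force: [1.1, -0.4, 1.3]
gripper_width: 7.6
t 7.3 pos [ 546.4 -345.2  192.2] yaw 0.066 w 7.6 F [ 1.1 -0.4  1.3]
turn units 0.63 shift now-frame [  3.99 -16.51   0.41] after-turn-frame [  2.89 -16.74   0.41]
```

View pics/s1.png

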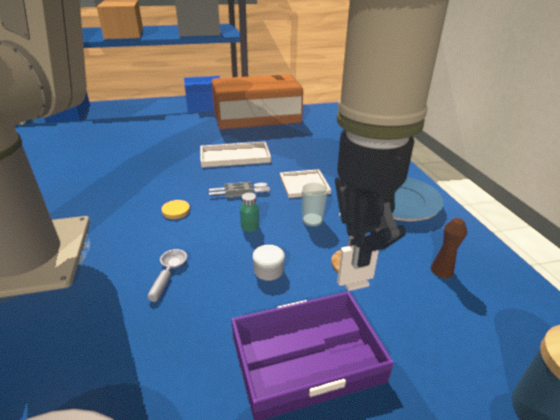

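The divider is clear of the box and hangs upright at (358,268). Next I carry it to the square tray.

```bash
python3 -m inch '0.2 -0.82 0 0.03 0;0.18 -0.84 0 0.03 0;0.18 -0.84 0 0.03 0;0.18 -0.84 0 0.03 0;0.18 -0.84 0 0.03 0;0.18 -0.84 0 0.03 0;0.18 -0.84 0 0.03 0;0.18 -0.84 0 0.03 0;0.18 -0.84 0 0.03 0;0.18 -0.84 0 0.03 0;0.18 -0.84 0 0.03 0;0.18 -0.84 0 0.03 0;0.18 -0.84 0 0.03 0;0.18 -0.84 0 0.03 0;0.18 -0.84 0 0.03 0;0.18 -0.84 0 0.03 0;0.16 -0.83 0 0.03 0;0.1 -0.83 0 0.03 0;0 -0.83 0 0.03 0;0 -0.7 0 0 0'; python3 -m inch '0 0 0 0 0;0 0 0 0 0'; python3 -c "
from h import *
plan(633,157,56,0.0);p=snap('wrist','w4.png')
print([(b['bbox'],b['confidence']) for b in eyes.boxes_of(p,'square_tray')])"
```

```text
time: 9.07
eef_pos: [619.7, 160.1, 183.3]
tcp_rot: [-0.0, 1.0, 0.003, -0.001]
ft_force: [0.3, -0.4, -0.1]
gripper_width: 7.4
time: 9.23
eef_pos: [619.7, 159.5, 183.3]
tcp_rot: [0.0, 1.0, 0.004, -0.001]
ft_force: [0.5, -0.2, -0.5]
gripper_width: 7.1
t 9.2 pos [619.7 159.5 183.3] yaw 0.009 w 7.1 F [ 0.5 -0.2 -0.5]
turn units 0.08 shift now-frame [0.44 0.09 4.24] after-turn-frame [0.44 0.08 4.24]
[([226.3, 120.9, 348.5, 238.0], 0.86)]
```

View pics/w4.png

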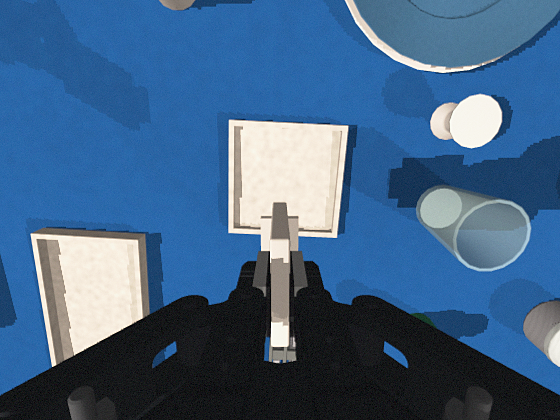

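```bash
python3 -c "
from fit import *
p=snap('wrist')
print(atz(p,287.5,179,8))
m=eyes.cut_out(p,'tumbler_c');print([k['bbox'] for k in m]);print(fit([(p,m[0]['mask'])],'tumbler_c',[607,0]))
m=eyes.cut_out(p,'cutlery_c');print([k['bbox'] for k in m])"
```

```text
[636.29177634 149.34335069   8.        ]
[[413.4, 182.4, 527.6, 269.6]]
(array([605.11962346,  -5.80559217]), np.float64(0.07559872391496814))
[[265.9, 334.9, 293.7, 363.4]]
```

```bash
python3 -m inch '0.48 0.18 0.4 0 0;0 0 0.7 0 0;0 0 0.8 0 0;0 0 0.8 0 0;0 0 0.7 0 0;0 0 0.4 0 0;0 0 0.25 0 0;0 0 0.1 0 0;0 0 0 0 0;0 0 0 0 0'; python3 -c "
from h import *
plan(634,154,53.3,0.0)"
```

```text
time: 10.32
eef_pos: [635.8, 153.4, 60.8]
tcp_rot: [-0.0, 1.0, 0.003, 0.001]
ft_force: [-0.2, 0.1, 0.3]
gripper_width: 7.4
t 10.3 pos [635.8 153.4  60.8] yaw 0.007 w 7.4 F [-0.2  0.1  0.3]
turn units 0.06 shift now-frame [-0.06 -0.02  0.25] after-turn-frame [-0.06 -0.02  0.25]
```

```bash
python3 -m inch '0 0 0.18 0 0;0 0 0.05 0 0;0 0 0 0 0;0 0 0 0 0'; python3 -c "
from h import *
plan(634,154,53.3,0.0)"
```

```text
time: 10.65
eef_pos: [635.1, 153.5, 52.8]
tcp_rot: [-0.0, 1.0, 0.003, 0.0]
ft_force: [0.1, -1.1, -0.0]
gripper_width: 7.4
t 10.7 pos [635.1 153.5  52.8] yaw 0.007 w 7.4 F [ 0.1 -1.1 -0. ]
turn units 0.07 shift now-frame [-0.04 -0.02 -0.02] after-turn-frame [-0.04 -0.02 -0.02]
```

```bash
python3 -m inch '0 0 0.04 0 0;0 0 0 0 0;0 0 0 0 0.15;0 0 0 0 0.25;0 0 0 0 0.3;0 0 0 0 0.3;0 0 -0.5 0 0.4;0 0 -0.8 0 0.4;0 0 -0.8 0 0.4;0 0 -0.8 0 0.4;0 0 -0.8 0 0.4;0 0 0 0 0.4'; python3 -c "
from h import *
plan(456,153,150,-0.025);p=snap('wrist','w5.png');snap('side','s5.png')"
```

```text
time: 11.65
eef_pos: [638.2, 153.9, 170.4]
tcp_rot: [-0.001, 1.0, 0.003, 0.005]
ft_force: [0.7, -0.3, 1.3]
gripper_width: 34.3
t 11.7 pos [638.2 153.9 170.4] yaw 0.007 w 34.3 F [ 0.7 -0.3  1.3]
turn units 0.3 shift now-frame [-6.07 -0.01  0.68] after-turn-frame [-6.07  0.18  0.68]
```

View pics/w5.png

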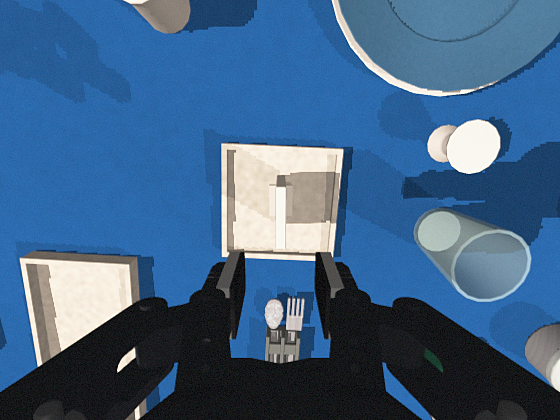

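View pics/s5.png

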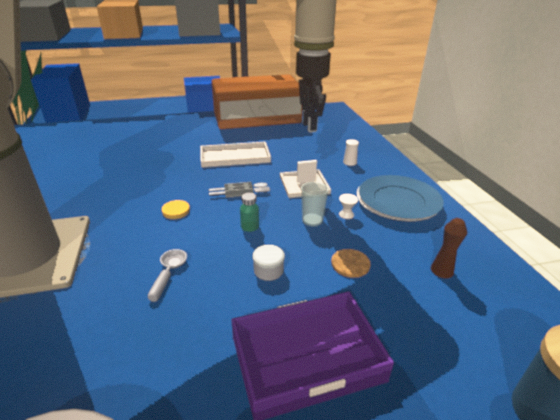

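The divider stands upright in the middle of the tray, at (280,215) in the wrist view. Next is the cutlery: I'll stop about 40 mm short of it so the wrist camera can see it.

```bash
python3 -m inch '-0.7 0 0 0.1 0.7;-0.75 0 0 0.1 0.7;-0.75 0 0 0.1 0.7;-0.75 0.02 0 0 0.7;-0.75 0.02 0 0 0.7;-0.75 0.02 0 0 0.7;-0.75 0.02 0 0 0.7;-0.75 0.02 0 0 0.7;-0.75 0.02 0 0 0.7;-0.6 0 0 0 0.7;-0.2 0 0 0 0.7;0 0 0 0 0.7;0 0 0 0 0.7'
cat > chk.py <<'E'
import sys
from fit import *
n,g,th=sys.argv[1],eval(sys.argv[2]),eval(sys.argv[3])
p=snap('wrist',sys.argv[4]);m=eyes.cut_out(p,n)
print([(k['bbox'],k['confidence']) for k in m])
if m: print(fit([(p,m[0]['mask'])],n,g,th))
E
python3 chk.py cutlery_c '[456,153]' -0.02 w6.png; python3 -c "
from h import *
plan(456,153,150,-0.025)"
```

```text
time: 12.83
eef_pos: [410.0, 153.9, 162.0]
tcp_rot: [0.0, 1.0, -0.012, 0.0]
ft_force: [0.6, -0.4, -0.6]
gripper_width: 59.6
[([259.0, 48.4, 308.2, 228.6], 0.71)]
(array([457.698007  , 151.203737  ,  -4.01201915]), np.float64(0.20238982893700572))
t 12.9 pos [410.5 153.9 162.2] yaw -0.025 w 59.7 F [ 0.3 -1.  -0.6]
turn units 0.0 shift now-frame [ 1.52 -0.01  0.41] after-turn-frame [ 1.52 -0.01  0.41]
```

View pics/w6.png

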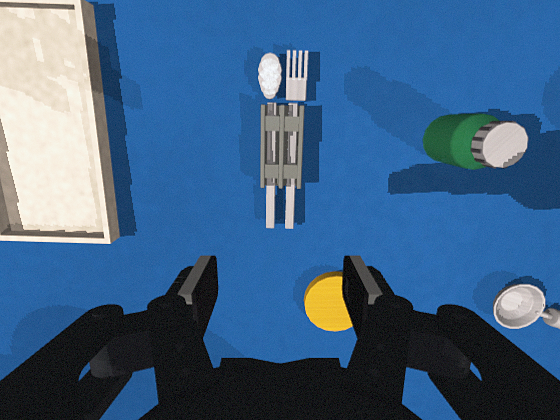

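The cutlery holder is centred at (282,146), aligned with the tool and with the heads pointing away.

```bash
python3 -m inch '0.7 0.03 0.2 0.1 0.7;0.7 0 0.4 0 0.7;0.16 0 0.7 0 0.7;0 0 0.8 0 0.7;0 0 0.8 0 0.7;0 0 0.7 0 0.7;0 0 0.4 0 0.7;0 0 0 0 0.7;0 0 0 0 0.7'; python3 -c "
from h import *
plan(457,152,11,-0.035)"
```

```text
time: 13.68
eef_pos: [456.4, 151.3, 41.4]
tcp_rot: [0.0, 1.0, -0.018, -0.001]
ft_force: [0.0, -1.0, 0.2]
gripper_width: 59.7
t 13.7 pos [456.4 151.3  41.4] yaw -0.035 w 59.7 F [ 0.  -1.   0.2]
turn units -0.0 shift now-frame [ 0.02 -0.02  1.01] after-turn-frame [ 0.02 -0.02  1.01]
```

```bash
python3 -m inch '0 0 0.5 0 0.7;0 0 0.35 0 0.7;0 0 0.15 0 0.7;0 0 0 0 0.7;0 0 0 0 0.4;0 0 0 0 0.3;0 0 0 0 0.3;0 0 0 0 0.3;0 0 0 0 0.3' 40; python3 -c "
from h import *
plan(457,152,11,-0.035);snap('side','s7.png')"
```

```text
time: 14.43
eef_pos: [457.3, 151.8, 13.1]
tcp_rot: [-0.0, 1.0, -0.017, 0.001]
ft_force: [-0.5, -1.2, 6.4]
gripper_width: 35.0
t 14.4 pos [457.3 151.8  13.1] yaw -0.035 w 35.0 F [-0.5 -1.2  6.4]
turn units 0.0 shift now-frame [-0.01 -0.01  0.07] after-turn-frame [-0.01 -0.01  0.07]
```

```bash
python3 -m inch '0 0 -0.3 0 0.3;0 0 -0.6 0 0.3;0 0 -0.8 0 0.3;0 0 -0.8 0 0.3;0 0 -0.4 0 0.3;0 0 0 0 0.3'; python3 -c "
from h import *
plan(477,362,100,-0.065);snap('side','s7.png')"
```

```text
time: 14.98
eef_pos: [458.9, 152.2, 102.8]
tcp_rot: [-0.001, 1.0, -0.017, 0.003]
ft_force: [0.7, -0.4, -0.6]
gripper_width: 35.2
t 15.0 pos [458.9 152.2 102.8] yaw -0.035 w 35.2 F [ 0.7 -0.4 -0.6]
turn units 0.29 shift now-frame [ 0.36 -7.01  0.09] after-turn-frame [ 0.15 -7.02  0.09]
```

View pics/s7.png

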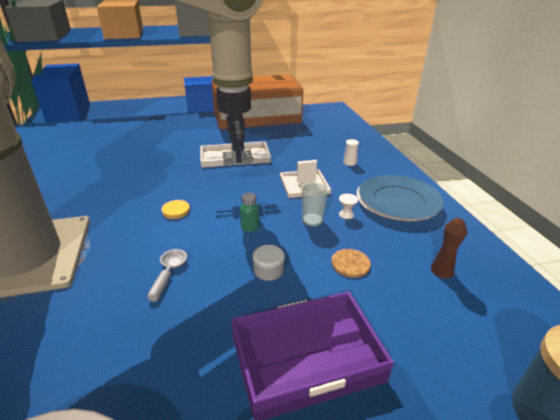

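The cutlery is lifted and level, with its shadow at (245,210). Next is the long tray.

```bash
python3 -m inch '0.04 -0.7 0 0.05 0.3;0.04 -0.8 0 0.05 0.3;0.04 -0.8 0 0.05 0.3;0.04 -0.8 0 0.05 0.3;0 -0.8 0 0.05 0.3;0 -0.8 0 0.04 0.3;0 -0.8 0 0 0.3;0 -0.8 0 0 0.3;0 -0.7 0 0 0.3;0 0 0 0 0.3;0 0 0 0 0.3'; python3 -c "
from h import *
plan(477,362,18.5,-0.065);p=snap('wrist','w8.png');print([b['bbox'] for b in eyes.boxes_of(p,'long_tray')])"
```

```text
time: 15.95
eef_pos: [471.3, 361.2, 96.8]
tcp_rot: [0.001, 0.999, -0.032, -0.001]
ft_force: [-0.1, -0.3, -2.0]
gripper_width: 35.3
t 15.9 pos [471.3 361.2  96.8] yaw -0.064 w 35.3 F [-0.1 -0.3 -2. ]
turn units 0.01 shift now-frame [ 0.19 -0.04  2.61] after-turn-frame [ 0.19 -0.04  2.61]
[[193.3, 60.9, 368.0, 340.4]]
```

View pics/w8.png

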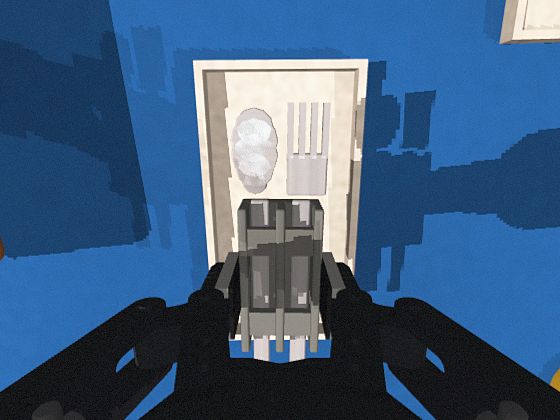

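```bash
python3 -c "
from h import *
p=snap('wrist');print(atz(p,282,60,18),atz(p,280,338,18),atz(p,194,62,18),atz(p,368,59,18))"
```

```text
[578.24620997 350.68788004  18.        ] [379.59015267 365.02028247  18.        ] [580.6541157  404.17041159  18.        ] [575.36609996 298.50943533  18.        ]
```

```bash
python3 -m inch '0.22 0.04 0.3 0 0.3;0 0 0.6 0 0.3;0 0 0.7 0 0.3;0 0 0.5 0 0.3;0 0 0.25 0 0.3;0 0 0 0 0.3;0 0 0 0 0.3'; python3 -c "
from h import *
plan(478,360,19,-0.065)"
```

```text
time: 16.68
eef_pos: [479.3, 358.8, 28.4]
tcp_rot: [0.0, 0.999, -0.033, -0.0]
ft_force: [0.7, -0.4, -0.2]
gripper_width: 35.1
t 16.7 pos [479.3 358.8  28.4] yaw -0.066 w 35.1 F [ 0.7 -0.4 -0.2]
turn units -0.01 shift now-frame [-0.05 -0.04  0.31] after-turn-frame [-0.05 -0.04  0.31]
```

```bash
python3 -m inch '0 0 0.2 0 0.3;0 0 0.1 0 0.3;0 0 0 0 0.3;0 0 0 0 0.3'; python3 -c "
from h import *
plan(478,360,18.3,-0.065)"
```

```text
time: 17.02
eef_pos: [479.3, 359.6, 20.0]
tcp_rot: [-0.0, 0.999, -0.033, 0.0]
ft_force: [0.5, 0.2, -0.9]
gripper_width: 35.3
t 17.0 pos [479.3 359.6  20. ] yaw -0.065 w 35.3 F [ 0.5  0.2 -0.9]
turn units -0.0 shift now-frame [-0.04 -0.01  0.06] after-turn-frame [-0.04 -0.01  0.06]
```

```bash
python3 -m inch '0 0 0.05 0 0.3;0 0 0 0 0.3;0 0 0 0 0.45;0 0 0 0 0.55;0 0 0 0 0.55;0 0 0 0 0.55;0 0 -0.4 0 0.55;0 0 -0.8 0 0.55;0 0 -0.8 0 0.55;0 0 -0.8 0 0.55;0 0 -0.8 0 0.55;0 0 -0.8 0 0.55;0 0 0 0 0.55'; python3 -c "
from h import *
plan(420,6,150,0);p=snap('wrist','w9.png')"
```

```text
time: 18.1
eef_pos: [482.1, 361.3, 157.8]
tcp_rot: [-0.003, 0.999, -0.033, 0.004]
ft_force: [0.7, 1.8, 1.5]
gripper_width: 46.8
t 18.1 pos [482.1 361.3 157.8] yaw -0.065 w 46.8 F [0.7 1.8 1.5]
turn units -0.62 shift now-frame [-1.29 11.95  0.26] after-turn-frame [-2.07 11.84  0.26]
```

View pics/w9.png

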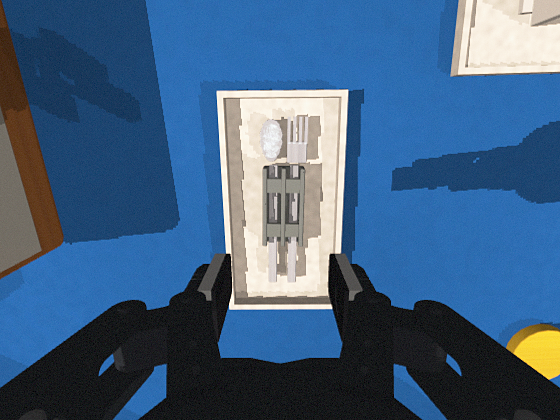

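The cutlery lies flat and centred in the long tray. Next is the bottle.

```bash
python3 -m inch '-0.14 0.7 0 -0.05 0.8;-0.15 0.85 0 -0.05 0.8;-0.15 0.85 0 -0.05 0.8;-0.15 0.85 0 -0.05 0.8;-0.15 0.85 0 -0.05 0.8;-0.15 0.85 0 -0.05 0.8;-0.15 0.85 0 -0.05 0.8;-0.15 0.85 0 -0.05 0.8;-0.15 0.85 0 -0.05 0.8;-0.15 0.85 0 -0.05 0.8;-0.15 0.85 0 -0.05 0.8;-0.15 0.85 0 -0.05 0.8;-0.15 0.85 0 -0.02 0.8;-0.05 0.7 0 0 0.8;0 0 0 0 0.8;0 0 0 0 0.8'; python3 chk.py bottle_c '[462,5]' None w10.png;python3 -c "
from h import *
plan(462,5,150,0)"
```

```text
time: 19.48
eef_pos: [408.2, 13.0, 149.9]
tcp_rot: [-0.0, 1.0, -0.002, -0.0]
ft_force: [0.4, -0.3, -0.7]
gripper_width: 68.5
[([264.5, 116.8, 320.8, 173.4], 0.67)]
(array([462.46243735,   3.19696231]), np.float64(0.013852361370240415))
t 19.6 pos [408.4  14.1 150. ] yaw -0.001 w 68.3 F [ 0.4  0.2 -0.2]
turn units -0.01 shift now-frame [ 1.79  0.3  -0.  ] after-turn-frame [ 1.79  0.3  -0.  ]
```

View pics/w10.png

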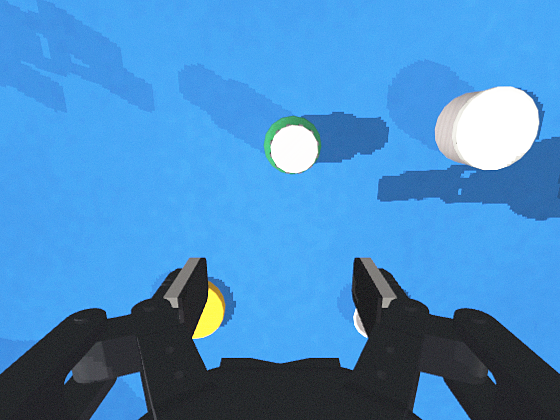

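```bash
python3 -m inch '0.7 0.15 0 0 0.85;0.75 0.15 0 0 0.85;0.35 0.05 0 0 0.85;0 0 0.2 0 0.85;0 0 0.4 0 0.85;0 0 0 0 0.85;0 0 0 0 0.85'; python3 -c "
from h import *
plan(462.5,3.8,28,0)"
```

```text
time: 20.17
eef_pos: [460.6, 3.9, 130.3]
tcp_rot: [-0.0, 1.0, 0.0, -0.002]
ft_force: [0.0, 0.4, 0.2]
gripper_width: 72.4
t 20.2 pos [460.6   3.9 130.3] yaw 0.0 w 72.4 F [0.  0.4 0.2]
turn units 0.0 shift now-frame [0.06 0.   3.41] after-turn-frame [0.06 0.   3.41]
```

```bash
python3 -m inch '0.06 0 0.4 0 0.85;0 0 0.7 0 0.85;0 0 0.7 0 0.85;0 0 0.7 0 0.85;0 0 0.6 0 0.85;0 0 0.25 0 0.85;0 0 0 0 0.85;0 0 0 0 0.6;0 0 0 0 0.4;0 0 0 0 0.35;0 0 0 0 0.35;0 0 0 0 0.35;0 0 0 0 0.35' 40; python3 -c "
from h import *
plan(462.5,3.8,28,0);snap('side','s11.png')"
```

```text
time: 21.25
eef_pos: [465.8, 3.0, 33.5]
tcp_rot: [0.0, 1.0, -0.0, 0.002]
ft_force: [-1.7, 0.0, 7.8]
gripper_width: 40.9
t 21.2 pos [465.8   3.   33.5] yaw -0.0 w 40.9 F [-1.7  0.   7.8]
turn units -0.0 shift now-frame [-0.11 -0.03  0.18] after-turn-frame [-0.11 -0.03  0.18]
```

View pics/s11.png

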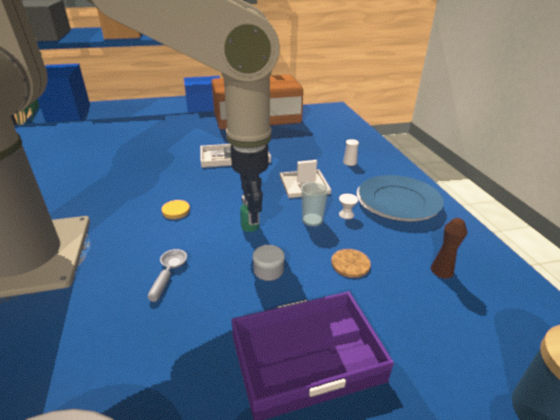

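```bash
python3 -m inch '0 0 -0.3 0 0.35;0 0 -0.6 0 0.35;0 0 -0.8 0 0.35;0 0 -0.8 0 0.35;0 0 -0.8 0 0.35;0 0 -0.7 0 0.35;0 0 0 0 0.35'; python3 -c "
from h import *
plan(634.5,-161.5,150,0)"
```

```text
time: 21.88
eef_pos: [467.3, 2.9, 157.6]
tcp_rot: [0.0, 1.0, -0.0, 0.004]
ft_force: [1.1, 0.3, -0.2]
gripper_width: 40.6
t 21.9 pos [467.3   2.9 157.6] yaw -0.0 w 40.6 F [ 1.1  0.3 -0.2]
turn units -0.0 shift now-frame [5.57 5.48 0.25] after-turn-frame [5.57 5.48 0.25]
```

```bash
python3 -m inch '0.45 0.6 0 0 0.35;0.5 0.7 0 0 0.35;0.5 0.7 0 0 0.35;0.5 0.7 0 0 0.35;0.5 0.7 0 0 0.35;0.5 0.7 0 0 0.35;0.5 0.7 0 0 0.35;0.45 0.7 0 0 0.35;0 0 0 0 0.35;0 0 0 0 0.35'; python3 chk.py coaster '[634,-161]' None w12.png;python3 -c "
from h import *
plan(634.5,-161.5,150,0)"
```

```text
time: 22.72
eef_pos: [581.0, -162.8, 150.7]
tcp_rot: [-0.0, 1.0, -0.001, -0.001]
ft_force: [0.1, 1.1, -1.2]
gripper_width: 40.7
[([236.4, 93.7, 321.5, 184.7], 0.6)]
(array([ 635.00021426, -163.81603462]), np.float64(0.00217153885455073))
t 22.8 pos [ 580.5 -161.4  150.9] yaw -0.001 w 40.8 F [ 0.9 -0.8 -1.5]
turn units -0.01 shift now-frame [1.8  0.   0.03] after-turn-frame [1.8  0.   0.03]
```

View pics/w12.png

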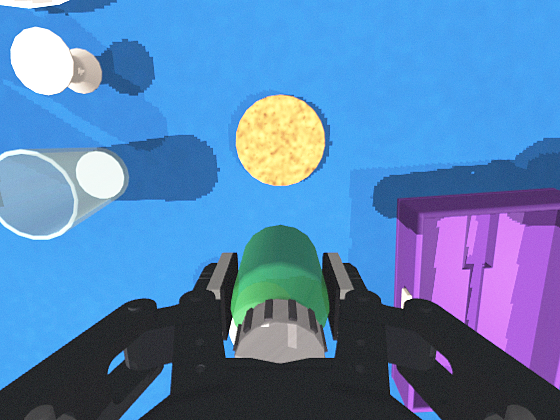

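```bash
python3 -m inch '0.7 0.03 0 0 0.35;0.75 0 0 0 0.35;0.42 0 0.1 0 0.35;0 0 0.5 0 0.35;0 0 0.7 0 0.35;0 0 0.7 0 0.35;0 0 0.6 0 0.35;0 0 0.4 0 0.35;0 0 0.2 0 0.35;0 0 0 0 0.35;0 0 0 0 0.35'; python3 -c "
from h import *
plan(636.5,-162.5,42,0)"
```

```text
time: 23.73
eef_pos: [637.6, -162.6, 56.4]
tcp_rot: [0.0, 1.0, -0.0, 0.0]
ft_force: [0.1, -0.8, -1.0]
gripper_width: 40.6
t 23.7 pos [ 637.6 -162.6   56.4] yaw -0.0 w 40.6 F [ 0.1 -0.8 -1. ]
turn units -0.0 shift now-frame [-0.04 -0.    0.48] after-turn-frame [-0.04 -0.    0.48]
```

```bash
python3 -m inch '0 0 0.25 0 0.35;0 0 0.15 0 0.35;0 0 0.05 0 0.35;0 0 0 0 0.35;0 0 0 0 0.35'; python3 -c "
from h import *
plan(636.5,-162.5,41.5,0);snap('side','s13.png')"
```

```text
time: 24.15
eef_pos: [637.4, -162.9, 42.2]
tcp_rot: [-0.0, 1.0, -0.0, -0.0]
ft_force: [-0.6, 0.3, -1.6]
gripper_width: 41.0
t 24.1 pos [ 637.4 -162.9   42.2] yaw -0.001 w 41.0 F [-0.6  0.3 -1.6]
turn units -0.01 shift now-frame [-0.03 -0.01  0.02] after-turn-frame [-0.03 -0.01  0.02]
```

View pics/s13.png

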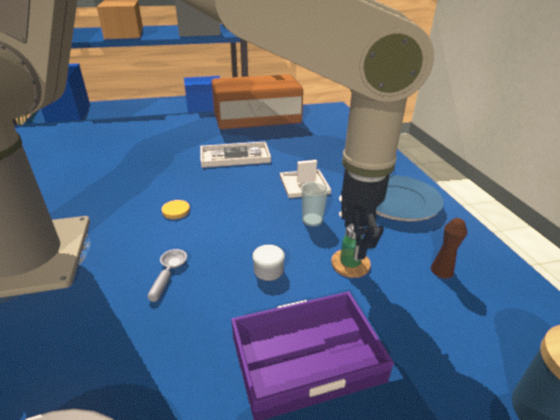

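```bash
python3 -m inch '0 0 0.04 0 0.35;0 0 0 0 0.35;0 0 0 0 0.35'; python3 -m inch '0 0 0.03 0 0.35;0 0 0 0 0.35;0 0 0 0 0.35'
```

```text
time: 24.45
eef_pos: [637.8, -163.0, 41.6]
tcp_rot: [0.0, 1.0, -0.0, 0.0]
ft_force: [-1.1, 0.3, 2.4]
gripper_width: 40.8
time: 24.7
eef_pos: [637.9, -163.0, 41.6]
tcp_rot: [0.0, 1.0, -0.0, 0.001]
ft_force: [-4.5, 0.9, 9.1]
gripper_width: 40.5
```

Contact. I'll release and rise straight up.

```bash
python3 -m inch '0 0 -0.03 0 0.35;0 0 0 0 0.45;0 0 0 0 0.55;0 0 0 0 0.7;0 0 0 0 0.85;0 0 0 0 0.9;0 0 -0.4 0 0.9;0 0 -0.7 0 0.9;0 0 -0.8 0 0.9;0 0 -0.8 0 0.9;0 0 -0.8 0 0.9;0 0 -0.5 0 0.9;0 0 0 0 0.9'
python3 - <<'E'
from fit import *
plan(425,-148,160,0)
P={n:snap(n,n+'14.png') for n in['top','side','wrist']}
for c,p in P.items():
    m=eyes.cut_out(p,'bottle_c')
    print(c,[(k['bbox'],k['confidence']) for k in m]); 
    if m: print(fit([(p,m[0]['mask'])],'bottle_c',[635,-162],None,8))
E
```

```text
time: 25.78
eef_pos: [640.0, -163.7, 167.4]
tcp_rot: [0.001, 1.0, -0.0, 0.004]
ft_force: [0.4, -2.0, 1.3]
gripper_width: 77.2
t 25.8 pos [ 640.  -163.7  167.4] yaw -0.0 w 77.2 F [ 0.4 -2.   1.3]
turn units -0.0 shift now-frame [-7.17 -0.52  0.25] after-turn-frame [-7.17 -0.52  0.25]
top []
side [([344.8, 224.1, 365.8, 269.1], 0.6)]
(array([ 633.25151378, -159.88506554]), np.float64(0.03618426265965463))
wrist [([254.2, 184.8, 304.9, 255.8], 0.61)]
(array([ 634.34962692, -163.14350828]), np.float64(0.014697265997440099))
```

View pics/wrist14.png

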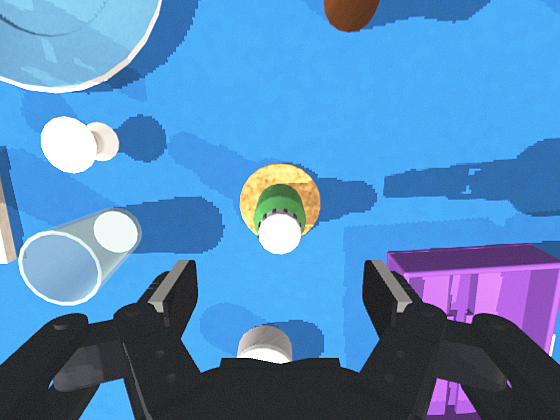

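View pics/side14.png

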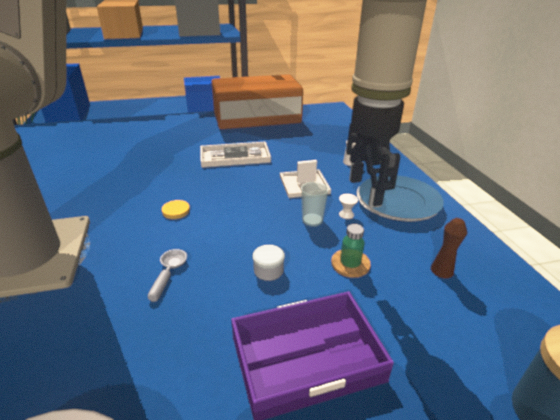

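The bottle stands upright on the coaster, about 1 mm off centre. Next is the pot.

```bash
python3 -m inch '-0.7 -0.05 0 0 1;-0.8 -0.05 0 0 1;-0.8 -0.05 0 0 1;-0.8 -0.05 0 0 1;-0.8 -0.05 0 0 1;-0.8 -0.05 0 0 1;-0.8 -0.05 0 0 1;-0.8 -0.05 0 0 1;-0.7 -0.05 0 0 1;-0.2 0 0 0 1;0 0 0 0 1;0 0 0 0 1'; python3 chk.py pot_c '[471,-146]' None w15.png;python3 -c "
from h import *
plan(472,-147,130,0)"
```

```text
time: 27.08
eef_pos: [421.7, -149.3, 160.8]
tcp_rot: [-0.0, 1.0, -0.0, 0.0]
ft_force: [0.2, 0.7, -0.2]
gripper_width: 85.6
[([238.6, 108.7, 314.5, 185.9], 0.84)]
(array([ 472.95798312, -147.61607412]), np.float64(0.008395048741113333))
t 27.2 pos [ 422.2 -149.3  161. ] yaw -0.0 w 85.2 F [-0.5  0.3  0.1]
turn units -0.0 shift now-frame [ 1.66 -0.08  1.03] after-turn-frame [ 1.66 -0.08  1.03]
```

View pics/w15.png

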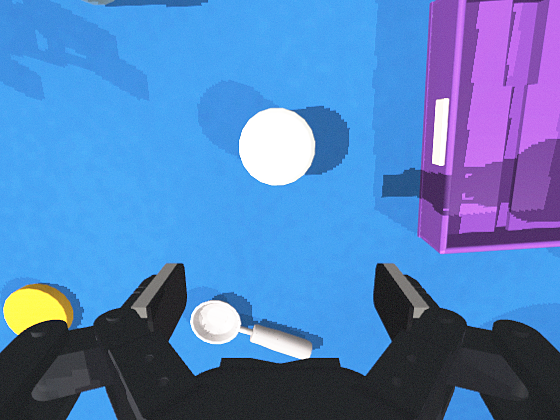

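```bash
python3 -m inch '0.7 -0.03 0 0 1;0.7 -0.04 0.2 0 1;0.3 0 0.5 0 1;0 0 0.6 0 1;0 0 0.6 0 1;0 0 0.5 0 1;0 0 0 0 1;0 0 0 0 1'; python3 -c "
from h import *
plan(473.5,-147.3,13,0)"
```

```text
time: 27.85
eef_pos: [472.1, -146.7, 88.0]
tcp_rot: [-0.001, 1.0, -0.0, -0.001]
ft_force: [-0.4, -0.8, 1.5]
gripper_width: 85.7
t 27.9 pos [ 472.1 -146.7   88. ] yaw -0.0 w 85.7 F [-0.4 -0.8  1.5]
turn units -0.0 shift now-frame [0.05 0.02 2.5 ] after-turn-frame [0.05 0.02 2.5 ]
```

```bash
python3 -m inch '0.05 0.02 0.4 0 1;0 0 0.6 0 1;0 0 0.6 0 1;0 0 0.5 0 1;0 0 0.3 0 1;0 0 0.05 0 1;0 0 0 0 1;0 0 0 0 1;0 0 0 0 0.8;0 0 0 0 0.65;0 0 0 0 0.6;0 0 0 0 0.6;0 0 0 0 0.6;0 0 0 0 0.6' 40; python3 -c "
from h import *
plan(473.5,-147.3,13,0)"
```

```text
time: 29.02
eef_pos: [474.8, -148.2, 16.9]
tcp_rot: [0.0, 1.0, -0.0, 0.001]
ft_force: [-1.9, 0.6, 6.2]
gripper_width: 58.1
t 29.0 pos [ 474.8 -148.2   16.9] yaw -0.0 w 58.1 F [-1.9  0.6  6.2]
turn units -0.0 shift now-frame [-0.04 -0.03  0.13] after-turn-frame [-0.04 -0.03  0.13]
```

```bash
python3 -m inch '0 0 -0.3 0 0.6;0 0 -0.6 0 0.6;0 0 -0.8 0 0.6;0 0 -0.8 0 0.6;0 0 -0.5 0 0.6;0 0 0 0 0.6'; python3 -c "
from h import *
plan(478,-347,110,0.067);snap('side','s16.png')"
```

```text
time: 29.52
eef_pos: [476.5, -148.8, 110.2]
tcp_rot: [0.001, 1.0, -0.0, 0.003]
ft_force: [0.5, 0.2, -1.1]
gripper_width: 58.3
t 29.5 pos [ 476.5 -148.8  110.2] yaw -0.0 w 58.3 F [ 0.5  0.2 -1.1]
turn units -0.64 shift now-frame [0.05 6.61 0.01] after-turn-frame [-0.39  6.59  0.01]
```

View pics/s16.png

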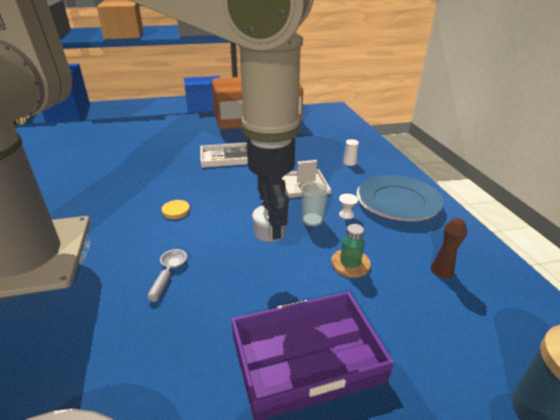

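```bash
python3 -m inch '0 0.6 0 -0.07 0.6;0 0.75 0 -0.08 0.6;0 0.75 0 -0.08 0.6;-0.05 0.75 0 -0.08 0.6;-0.05 0.75 0 -0.08 0.6;-0.05 0.75 0 -0.08 0.6;-0.05 0.75 0 -0.08 0.6;-0.05 0.75 0 -0.08 0.6;-0.05 0.6 0 -0.01 0.6;-0.05 0.15 0 0 0.6;0 0 0 0 0.6;0 0 0 0 0.6'; python3 -c "
from h import *
plan(478,-347,34,0.067);snap('wrist','w17.png')"
```

```text
time: 30.57
eef_pos: [469.1, -345.1, 104.0]
tcp_rot: [-0.001, 0.999, 0.033, -0.001]
ft_force: [0.0, 0.7, -1.3]
gripper_width: 58.0
t 30.6 pos [ 469.1 -345.1  104. ] yaw 0.066 w 58.0 F [ 0.   0.7 -1.3]
turn units -0.01 shift now-frame [0.29 0.08 2.33] after-turn-frame [0.29 0.08 2.33]
```

View pics/w17.png

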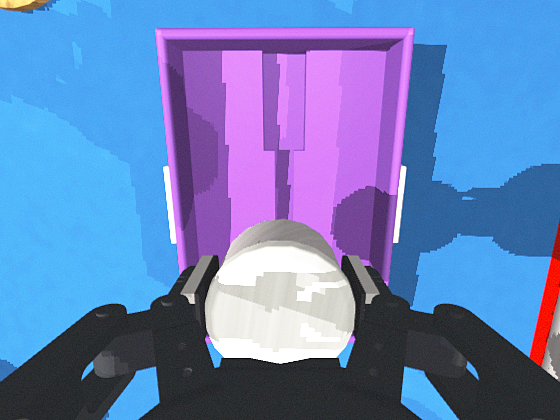

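The pot is centred over the box at (282,300), in line with the slot. I'll lower it now.

```bash
python3 -m inch '0.25 0.08 0.3 0 0.6;0 0 0.6 0 0.6;0 0 0.6 0 0.6;0 0 0.4 0 0.6;0 0 0.15 0 0.6;0 0 0 0 0.6;0 0 0 0 0.6'; python3 -c "
from h import *
plan(478,-347,33,0.067)"
```

```text
time: 31.2
eef_pos: [477.7, -347.7, 44.3]
tcp_rot: [-0.0, 0.999, 0.033, 0.0]
ft_force: [-0.1, 0.2, -1.8]
gripper_width: 57.7
t 31.2 pos [ 477.7 -347.7   44.3] yaw 0.067 w 57.7 F [-0.1  0.2 -1.8]
turn units -0.0 shift now-frame [ 0.01 -0.02  0.38] after-turn-frame [ 0.01 -0.02  0.38]
```

```bash
python3 -m inch '0 -0.02 0.2 0 0.6;0 0 0.12 0 0.6;0 0 0 0 0.6;0 0 0 0 0.6'; python3 -m inch '0 0 0.05 0 0.6;0 0 0 0 0.6;0 0 0 0 0.6'
```

```text
time: 31.53
eef_pos: [477.4, -347.4, 34.4]
tcp_rot: [-0.0, 0.999, 0.033, -0.0]
ft_force: [0.2, 0.1, -1.7]
gripper_width: 57.8
time: 31.78
eef_pos: [477.6, -347.5, 33.0]
tcp_rot: [0.0, 0.999, 0.033, 0.0]
ft_force: [0.3, -0.5, -1.0]
gripper_width: 58.0
```

```bash
python3 -m inch '0 0 0.04 0 0.6;0 0 0 0 0.6;0 0 0 0 0.6'; python3 -m inch '0 0 0 0 0.7;0 0 0 0 0.8;0 0 0 0 0.85;0 0 0 0 0.85;0 0 -0.3 0 0.85;0 0 -0.6 0 0.85;0 0 -0.8 0 0.85;0 0 -0.8 0 0.85;0 0 -0.8 0 0.85;0 0 -0.6 0 0.85;0 0 0 0 0.85'; python3 -c "
from h import *
plan(478,-347,33,0.067);snap('wrist','w18.png');snap('side','s18.png')"
```

```text
time: 32.03
eef_pos: [477.8, -347.7, 32.9]
tcp_rot: [0.0, 0.999, 0.033, 0.0]
ft_force: [-2.9, 2.5, 7.2]
gripper_width: 58.0
time: 32.95
eef_pos: [479.8, -349.4, 154.8]
tcp_rot: [0.003, 0.999, 0.033, 0.003]
ft_force: [-0.1, -0.5, 1.2]
gripper_width: 72.8
t 33.0 pos [ 479.8 -349.4  154.8] yaw 0.067 w 72.8 F [-0.1 -0.5  1.2]
turn units -0.0 shift now-frame [-0.05 -0.08  4.06] after-turn-frame [-0.05 -0.08  4.06]
```

View pics/w18.png

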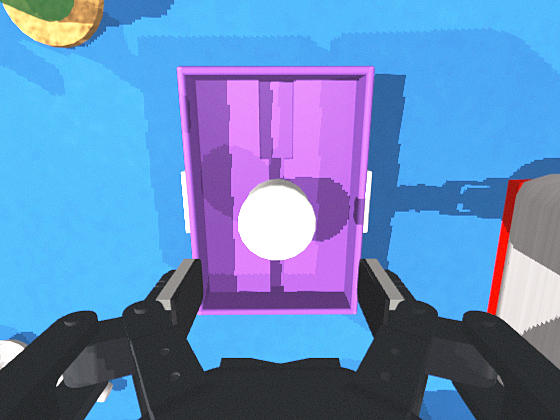

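View pics/s18.png

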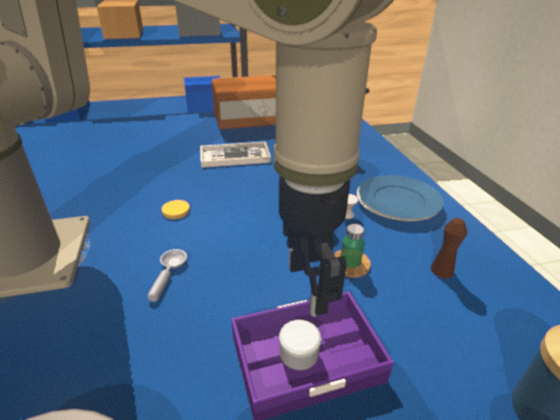

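The pot stands upright in the box, at (277,222) in the wrist view. One last top view before handing in, to check the divider, bottle, cutlery and tumbler.

```bash
python3 -m inch '0 0 -0.5 0 0.85;0 0 0 0 0.85;0 0 0 0 0.85;0 0 0 0 0.85'
python3 - <<'E'
from fit import *
p=snap('top')
cv2.imwrite('pics/top19.png',cv2.resize(p['color'][130:300,80:460],(800,358),interpolation=cv2.INTER_CUBIC))
E
```

```text
time: 33.38
eef_pos: [477.1, -347.0, 162.3]
tcp_rot: [-0.001, 0.999, 0.033, -0.001]
ft_force: [-0.5, 0.3, 0.1]
gripper_width: 72.3
```

View pics/top19.png

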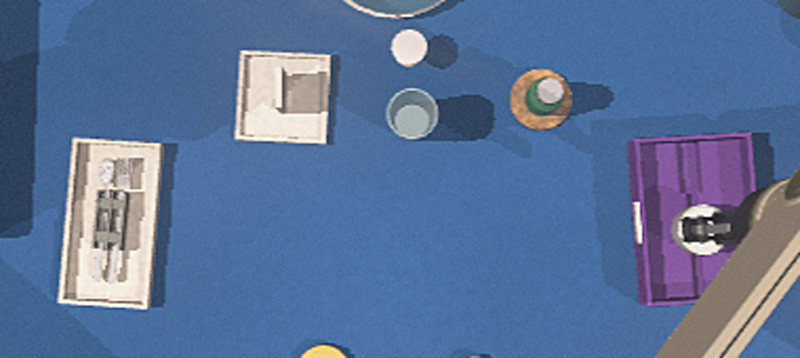

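Everything is in place: divider at crop (280,90), cutlery (110,220), bottle (545,97), pot (703,230). The tumbler is untouched at (412,113).

```bash
python3 -c "
from rig import bot
print(bot.job_done())"
```

```text
the job is handed in; nothing more can be done
None
```

I finished the whole job and handed it in at about 33 s of the 125 s allowed; handing in gives no verdict.

**What I did, in order:**
1. I slid the divider along the slot to the wide end, lifted it out and stood it in the square tray.
2. I laid the cutlery set in the long tray.
3. I stood the bottle on the coaster.
4. I put the pot in the lunchbox, after the divider was already standing released in its tray.

**Last checks:**
- **Divider:** it stands upright near the middle of the square tray in the wrist, side and top views.
- **Cutlery:** it lies flat and centred in the long tray.
- **Bottle:** it is upright on the coaster. The wrist camera puts it about 1 mm off centre; the side camera put it 2–4 mm off. The limit is 18 mm. The network did not find the bottle in the top view while the gripper was still above it.
- **Pot:** it stands upright on the lunchbox floor, near the slot line and about 10 mm from the centre.
- **Tumbler:** it is untouched and upright.
- **Gripper:** it is open and clear of everything.

The cameras disagreed by up to about 8 mm in y on a few objects (tumbler, bottle, square tray). I relied mainly on the top and wrist views, and the differences were within the placing tolerances. The divider's position and tilt in the tray, and the pot's and cutlery's final positions, were judged by eye from the pictures, not fitted numerically.

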